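Lay out the modelling tools by length on the tool rail

ROBOT

A 7-joint arm with a two-finger parallel gripper is mounted at the origin on a cart in front of the work surface, level with it; the furniture and walls round the work are solid. World frame = base frame: x ahead of the robot, y to its left, z up, the work surface at z = 0. Lengths are in m, angles in rad, forces in N, time in s.
With the tool pointing down it reaches from about 0.425 to 0.8 m from the base axis. Payload 8.3 kg.
Tool frame: the origin (TCP) lies at the very end of the fingers, on their centre line; the grasp point (between the pads) lies 19 mm behind it; z points along the fingers, y is the line along which they close (so a half turn about z gives the same grasp; the last joint's range is limited). The gripper opens to 85 mm and grips with 20 to 120 N. Pads are 22 mm wide; open, the fingers measure 114 mm over their backs; the gripper's body (76 mm by 85 mm) begins 54 mm behind the grasp point. The pads swing forward as they close: fully open they stand 13 mm farther back than shut.
Start: joints at [-1.184, 0.383, 0.016, 1.37, -0.006, 1.388, -0.046], TCP at [0.272, 0.563, 0.231] pointing down, gripper open.
Joint ranges: [-2.95, 2.95], [-0.25, 2.06], [-1.52, 1.56], [0.18, 2.33], [-1.44, 4.58], [0.02, 2.06], [-3.01, 3.01]. Speed limits (rad/s): [2.39, 2.39, 3.01, 3.01, 3.14, 3.14, 3.14].

INTERFACE

Orientations are given as a rotation vector (axis times angle).
In Python, from cell import state, read_camera, sign_off gives the robot as it stands. The module is installed in compiled form; this text tells all that it offers.
- The arm moves only by the shell command python3 -m inch 'ROWS' [FORCE]. ROWS is JSON, a list of rows, each a list of 7 numbers: the turn, a rotation vector about the world's x, y, z normalised to -1 to 1, where 1 is 6 degrees, then the shift along the world's x, y, z normalised to -1 to 1, where 1 is 0.04 m, then the opening, from -1 (shut) to 1 (fully open). A call has exactly 8 rows; each row shifts and turns the commanded pose from where the row before left it; what a row does not reach is not made up. A row lasts 1/12 s, in which the tool goes at most 41.7 mm and 7.16 degrees, less where a joint would pass 70% of its speed; a pose out of reach is approached as far as the arm can. A call with a number of a shift or a turn outside -1 to 1 is refused whole. A call with a gripper value outside its range is refused whole. The fingers move at their own pace and stop on an object; FORCE is the grip in N (left out, the last holds). Time passes only in rows, so rows that do not move let the fingers close, or fill a call up. It gives the time, the measured TCP pose, the force, the opening and the grip force at its end, in the units of the state.
- state(): the state, without advancing time (a new reading comes with each control period).
- read_camera(name): name is "scene" or "top"; returns a dict with "img" (420x560x3 uint8, blue, green, red), "depth" (420x560 float32, m along the optical axis (not along the pixel's ray), 0 where there is no reading), "fx", "fy", "cx", "cy" (pixels), "k1" (the pictures are not rectified: a ray, as slopes to the right and down, at radius r is drawn at 1 + k1 r^2 times it, then the intrinsics apply), "R" (3x3) and "t" (3): a world point X has camera coordinates R X + t. Camera axes: x right, y down, z forward; pixel columns grow to the right and rows downward; lengths in m; the calibration is good to about 2 mm. A picture is of the moment at which its call begins.
- sign_off(): hands the job in; it is judged then, once.
The state is a dict: "time": time; "joints": joint angles; "dq": joint speeds; "joint_torque": joint torques, N m; "tcp_pos": TCP position; "orientation": TCP orientation; "ft_force": force on the tool from outside, world axes, zero at the start; "torque": the same for the moment, N m; "grip_width": finger opening in m; "grip_force": force on a finger pad.
Only numpy, scipy, OpenCV 4.12 (cv2) and the standard library are available. Lean on these libraries where they do the work, as an engineer would, in place of code of your own. Each camera call takes 0.05 s, during which the arm holds its last target. There are 200 camera calls.

TASK

Set the workplace up for modelling: take the four tools lying loose in front of and beside the tool rail (felt marker, boxwood tool, red brush, black brush) and lay them out by length in the rail's four cradles, the shortest in the cradle next to the grey clay block that stands at one end of the rail, and each longer one in the next cradle, the longest farthest from the clay. Each tool must lie down in both forks of its cradle with the middle of its length over the middle of the cradle, either way round. Do not shift the clay block or the tape roll.

Things in the scene. Friction and masses are not known exactly. Their poses are not given: they have to be found in the camera images.
- marker: felt marker, black barrel and blue cap, 130 mm long, 15 mm thick, round (it can roll), lying on the bench; the shortest tool. Origin: middle of its length, on its underside as it lies; its y axis runs along its length, the cap at -y. Balance point within 3 mm of the origin. 20 to 28 g. A grasp anywhere within 15 mm of its balance point keeps it level.
- wood_tool: plain pale boxwood modelling tool, a pointed stick 150 mm long, 14 mm wide, 9 mm high, lying on the bench; second shortest. Origin: middle of its length, on its underside; y axis along its length. Balance point at the origin. 20 to 28 g. A grasp anywhere within 15 mm of its balance point keeps it level.
- red_brush: paint brush with a red handle, 190 mm long, 12 mm thick, round, lying on the bench; third in length. Origin: middle of its length, on its underside; y axis along its length, handle end at +y, bristles at -y. Balance point 19 mm from the origin toward +y; the last 38 mm at the bristles are soft and carry nothing. 20 to 28 g. A grasp anywhere within 15 mm of its balance point keeps it level.
- black_brush: paint brush with a black handle, 210 mm long, 11 mm thick, round, lying on the bench; the longest tool. Origin: middle of its length, on its underside; y axis along its length, handle end at +y, bristles at -y. Balance point 21 mm from the origin toward +y; the last 38 mm at the bristles are soft and carry nothing. 20 to 28 g. A grasp anywhere within 15 mm of its balance point keeps it level.
- cradle_1: first (leftmost seen from the robot, at the rail's +y end) of four identical grey plastic cradles, 1 to 4 toward -y, in a row on the fixed tool rail (plywood board 110 x 300 x 12 mm with an aluminium track). Footplate 100 (its x, across the rail) x 30 x 5 mm; Y-shaped forks, 8 mm thick, at x = -40 and +40 mm. Origin: centre of the footplate's underside, 14 mm above the bench; z up.
- cradle_2: second cradle from the left, same shape, frame and direction. Each fork's notch has a flat floor about 11 mm wide, 30 mm above the origin, and flanks rising at 45 degrees to a mouth about 40 mm wide (its y), 44 mm above the origin. A tool lies along x in both forks, its origin then 28 to 34 mm above the cradle's.
- cradle_3: third cradle from the left, same shape, frame and direction. Between a cradle's forks 72 mm are free for the fingers, with 25 mm of air under a tool that lies in it.
- cradle_4: fourth cradle from the left (at the rail's -y end), same shape, frame and direction. Neighbouring cradles stand 60 to 72 mm apart, so open the fingers only a little beside tools already laid down.
- clay_block: block of dark grey modelling clay, 65 x 97 x 49 mm, loose, standing just beyond one end of the tool rail (+y or -y end, it changes). Origin: centre of its underside. The shortest tool goes in the cradle nearest to it. It may not be shifted by more than 20 mm.
- tape_roll: roll of packing tape, beige and white, 97 mm across and 48 mm high, loose, standing beyond the other end of the rail from the clay. Origin: centre of its underside. It may not be shifted by more than 20 mm.
Not all that is in view belongs to the job. What is shaped like the clay_block but orange or turquoise is not meant.

How it is judged:
At the end, for the whole second after the job is handed in: Shortest tool nearest the clay to longest farthest, each in both forks of its own cradle: middle of its length within 15 mm (along) and 12 mm (across) of the cradle's middle, origin 22 to 42 mm above the cradle's, along it within 7 degrees; all released and at rest (((y of clay_block in the frame of cradle_2 above 0 m and (x of marker in the frame of cradle_1 between -0.015 and 0.015 m and y of marker in the frame of cradle_1 between -0.012 and 0.012 m and z of marker in the frame of cradle_1 between 0.022 and 0.042 m and angle between the y axis of marker and the x axis of cradle_1, either way round below 0.12 rad) and (x of wood_tool in the frame of cradle_2 between -0.015 and 0.015 m and y of wood_tool in the frame of cradle_2 between -0.012 and 0.012 m and z of wood_tool in the frame of cradle_2 between 0.022 and 0.042 m and angle between the y axis of wood_tool and the x axis of cradle_2, either way round below 0.12 rad) and (x of red_brush in the frame of cradle_3 between -0.015 and 0.015 m and y of red_brush in the frame of cradle_3 between -0.012 and 0.012 m and z of red_brush in the frame of cradle_3 between 0.022 and 0.042 m and angle between the y axis of red_brush and the x axis of cradle_3, either way round below 0.12 rad) and (x of black_brush in the frame of cradle_4 between -0.015 and 0.015 m and y of black_brush in the frame of cradle_4 between -0.012 and 0.012 m and z of black_brush in the frame of cradle_4 between 0.022 and 0.042 m and angle between the y axis of black_brush and the x axis of cradle_4, either way round below 0.12 rad)) or (y of clay_block in the frame of cradle_2 below 0 m and (x of marker in the frame of cradle_4 between -0.015 and 0.015 m and y of marker in the frame of cradle_4 between -0.012 and 0.012 m and z of marker in the frame of cradle_4 between 0.022 and 0.042 m and angle between the y axis of marker and the x axis of cradle_4, either way round below 0.12 rad) and (x of wood_tool in the frame of cradle_3 between -0.015 and 0.015 m and y of wood_tool in the frame of cradle_3 between -0.012 and 0.012 m and z of wood_tool in the frame of cradle_3 between 0.022 and 0.042 m and angle between the y axis of wood_tool and the x axis of cradle_3, either way round below 0.12 rad) and (x of red_brush in the frame of cradle_2 between -0.015 and 0.015 m and y of red_brush in the frame of cradle_2 between -0.012 and 0.012 m and z of red_brush in the frame of cradle_2 between 0.022 and 0.042 m and angle between the y axis of red_brush and the x axis of cradle_2, either way round below 0.12 rad) and (x of black_brush in the frame of cradle_1 between -0.015 and 0.015 m and y of black_brush in the frame of cradle_1 between -0.012 and 0.012 m and z of black_brush in the frame of cradle_1 between 0.022 and 0.042 m and angle between the y axis of black_brush and the x axis of cradle_1, either way round below 0.12 rad))) and linear speed of each of marker, wood_tool, red_brush, black_brush below 0.01 m/s and angular speed of each of marker, wood_tool, red_brush, black_brush below 0.1 rad/s and contact force between each of marker, wood_tool, red_brush, black_brush and the fingers below 0.05 N); the robot touches nothing.
It fails at once if the clay block is shifted by more than 20 mm (distance of clay_block from where it was at the start of the episode above 0.02 m).
It fails at once if the tape roll is shifted by more than 20 mm (distance of tape_roll from where it was at the start of the episode above 0.02 m).
It also fails if it takes over 104 s, if anything falls off the work surface, if the arm or the gripper's body presses on something with over 40 N, if the wrist force passes 120 N, or if a joint passes its speed limit or range.

## Working session

There is one attempt and no reset: what is moved stays moved. The work goes in short steps, Python scripts to look and compute and a shell command to move; the robot and the scene stay as the last step left them, time stands still between calls to the robot, and variables do not carry over. Pictures are saved under pics/ and viewed, at most 14 in all, crops included, and the job is handed in when it is done.

```bash
mkdir -p pics; cat > h.py <<'E'
import numpy as np, cv2
from cell import state, read_camera, sign_off
def ray(c,u,v):
    x=(u-c["cx"])/c["fx"]; y=(v-c["cy"])/c["fy"]; a,b=x,y
    for _ in range(20):
        k=1+c["k1"]*(a*a+b*b); a,b=x/k,y/k
    return np.array([a,b,1.0])
def on_plane(c,u,v,z):
    R=np.array(c["R"]);t=np.array(c["t"]); o=-R.T@t; d=R.T@ray(c,u,v)
    return o+d*(z-o[2])/d[2]
def cloud(c):
    H,W=c["depth"].shape; v,u=np.mgrid[0:H,0:W]
    x=(u-c["cx"])/c["fx"]; y=(v-c["cy"])/c["fy"]; a,b=x,y
    for _ in range(20):
        k=1+c["k1"]*(a*a+b*b); a,b=x/k,y/k
    d=c["depth"]; P=np.stack([a*d,b*d,d],-1)-np.array(c["t"])
    P=P@np.array(c["R"]); P[d==0]=np.nan
    return P
def proj(c,X):
    p=np.array(c["R"])@np.array(X)+np.array(c["t"]); a,b=p[0]/p[2],p[1]/p[2]
    k=1+c["k1"]*(a*a+b*b); return c["fx"]*a*k+c["cx"],c["fy"]*b*k+c["cy"]
E
python3 - <<'E'
from h import *
for n in("scene","top"):
    c=read_camera(n); cv2.imwrite(f"pics/{n}0.png",c["img"]); np.save(f"{n}0.npy",c,allow_pickle=True)
    print(n,-np.array(c["R"]).T@np.array(c["t"]),np.round(c["R"],2).tolist(),c["fx"],c["k1"])
s=state();print(s)
E
```

```text
scene [-0.38891967 -0.63038084  0.68144948] [[0.62, -0.79, 0.02], [-0.36, -0.31, -0.88], [0.7, 0.54, -0.48]] 425.79404213059314 -0.1065746500098716
top [0.35761067 0.0343953  1.35298632] [[0.01, -1.0, -0.03], [-0.99, -0.01, -0.12], [0.12, 0.03, -0.99]] 406.5100093074131 -0.0233263903475908
{'time': 0.1, 'joints': array([-1.18390818,  0.38417989,  0.0163933 ,  1.37107979, -0.00629273,
        1.38823583, -0.04649577]), 'dq': array([-4.84255484e-04, -8.68126378e-04, -2.31514006e-03, -1.35609491e-03,
       -9.81740124e-05,  9.27399316e-04, -2.69027553e-05]), 'joint_torque': array([ 2.91366458e-03, -6.29137444e+01,  8.46991483e-01, -3.72758353e+01,
        1.66831794e-02,  1.03591575e-02,  1.62299597e-05]), 'tcp_pos': array([0.27150434, 0.5624141 , 0.23034904]), 'orientation': array([-7.00422700e-01, -3.06213633e+00,  2.85189378e-03]), 'ft_force': array([ 0.35187396, -1.1072967 , -0.21072255]), 'torque': array([-0.02111632,  0.04819903,  0.00782635]), 'grip_force': 0.0, 'grip_width': 0.08551901034920838}
```

View pics/top0.png

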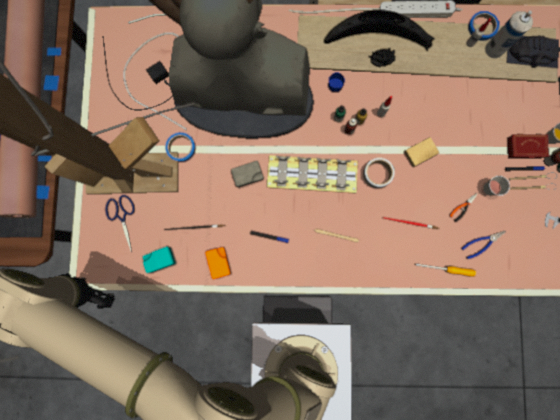

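View pics/scene0.png

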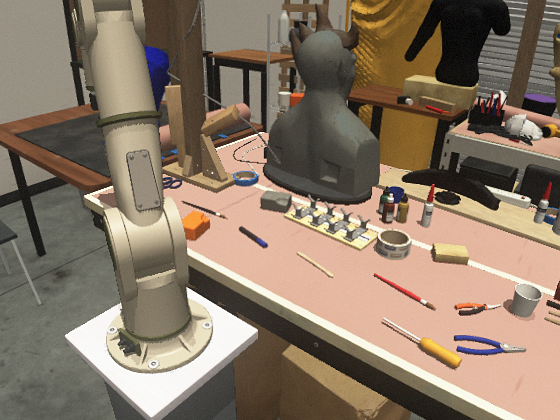

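The top view shows the grey clay block at (247,174), on the left (+y) end of the rail, and the tape roll at (379,173). The tools are the black brush (195,227), marker (269,237), wood tool (336,236) and red brush (410,223). The other blocks, turquoise (158,259) and orange (218,263), don't fit "dark grey". The grey one at the rail's end does, so marker→cradle 1, wood→2, red→3, black→4. I'll confirm this in an enlarged crop.

```bash
python3 - <<'E'
from h import *
c=np.load("top0.npy",allow_pickle=True).item(); im=c["img"]
cv2.imwrite("pics/crop1.png",cv2.resize(im[145:255,155:445],None,fx=2.75,fy=2.75,interpolation=cv2.INTER_CUBIC))
P=cloud(c)
# tools: differ from local bench colour
med=cv2.medianBlur(im,51) if False else cv2.medianBlur(im,41)
d=np.abs(im.astype(int)-med).sum(2)
for n,(x0,y0,x1,y1),h in [("black",(158,215,232,240),.0055),("marker",(243,225,297,250),.0075),("wood",(308,222,364,250),.0045),("red",(376,208,446,238),.006)]:
    m=np.zeros(d.shape,np.uint8); m[y0:y1,x0:x1]=(d[y0:y1,x0:x1]>45)
    k,l,s,_=cv2.connectedComponentsWithStats(m); i=1+np.argmax(s[1:,4])
    v,u=np.where(l==i); p=np.c_[u,v].astype(float); q=p.mean(0); _,_,V=np.linalg.svd(p-q); a=V[0]; a=a*np.sign(a[0]); t=(p-q)@a
    e0,e1=q+a*(t.min()-.3),q+a*(t.max()+.3)
    A,B=on_plane(c,*e0,h),on_plane(c,*e1,h); D=A-B
    print(n,s[i,4],e0.round(1),e1.round(1),A.round(4),B.round(4),"len",np.linalg.norm(D).round(4),"mid",((A+B)/2).round(4),"dir deg",np.degrees(np.arctan2(D[1],D[0])).round(1))
np.set_printoptions(linewidth=200,precision=3,suppress=True)
z=P[...,2]
print("bench z",np.nanmedian(z[240:250,300:310]))
m=(z>.048)&(z<.075); m[:150]=0;m[200:]=0;m[:,:262]=0;m[:,362:]=0
k,l,s,ce=cv2.connectedComponentsWithStats(m.astype(np.uint8))
for i in range(1,k):
    if s[i,4]>3: print(s[i],ce[i].round(1),np.nanmean(P[l==i],0),np.nanmax(P[l==i],0))
for (u,v) in [(247,174),(379,173)]:
    zz=P[v-20:v+20,u-22:u+22]; mm=(zz[...,2]>.03)&(zz[...,2]<.06); print(zz[mm].min(0),zz[mm].max(0))
E
```

```text
black 243 [162.7 229.1] [225.4 224.9] [0.4538 0.4632 0.0055] [0.4699 0.2523 0.0055] len 0.2115 mid [0.4619 0.3577 0.0055] dir deg 94.4
marker 251 [248.6 231.6] [289.3 240.9] [0.4482 0.174  0.0075] [0.419  0.0383 0.0075] len 0.1388 mid [0.4336 0.1061 0.0075] dir deg 77.8
wood 7 [319.7 230.8] [324.3 232. ] [ 0.4534 -0.0621  0.0045] [ 0.4496 -0.0772  0.0045] len 0.0156 mid [ 0.4515 -0.0697  0.0045] dir deg 75.8
red 241 [380.7 216.8] [439.3 228.1] [ 0.5015 -0.2638  0.006 ] [ 0.4657 -0.4557  0.006 ] len 0.1951 mid [ 0.4836 -0.3597  0.006 ] dir deg 79.4
bench z 0.00037863383732081096
[276 156   5   3  11] [278.3 157. ] [0.69  0.077 0.055] [0.695 0.084 0.062]
[285 157   4   2   6] [286.8 157.5] [0.689 0.049 0.053] [0.692 0.055 0.059]
[297 157   3   3   7] [297.7 158. ] [0.687 0.013 0.056] [0.691 0.015 0.062]
[305 158   6   3  13] [307.9 158.9] [ 0.685 -0.02   0.053] [ 0.688 -0.011  0.06 ]
[316 158   5   4  12] [317.8 159.5] [ 0.683 -0.052  0.055] [ 0.687 -0.047  0.063]
[325 159   5   3  12] [327.4 160.2] [ 0.681 -0.084  0.055] [ 0.686 -0.076  0.059]
[336 159   4   4  11] [337.6 160.6] [ 0.679 -0.117  0.056] [ 0.684 -0.112  0.062]
[345 160   5   3  11] [347.4 161.3] [ 0.677 -0.148  0.055] [ 0.681 -0.141  0.06 ]
[275 180   4   3  10] [276.5 181. ] [0.61  0.081 0.056] [0.614 0.086 0.061]
[284 181   5   3  11] [285.9 181.6] [0.608 0.051 0.055] [0.612 0.057 0.06 ]
[296 181   5   3  11] [297.5 182.2] [0.607 0.013 0.055] [0.611 0.018 0.06 ]
[304 182   5   3  13] [306.3 183.1] [ 0.604 -0.015  0.053] [ 0.609 -0.008  0.062]
[315 182   4   3   8] [316.1 183.2] [ 0.603 -0.047  0.057] [ 0.607 -0.043  0.061]
[324 183   5   3  13] [326.3 184. ] [ 0.602 -0.08   0.055] [ 0.605 -0.073  0.061]
[335 184   5   3  11] [336.9 184.9] [ 0.599 -0.114  0.054] [ 0.603 -0.107  0.062]
[344 184   5   3   9] [346.6 185.2] [ 0.598 -0.145  0.056] [ 0.601 -0.138  0.061]
[0.594 0.127 0.03 ] [0.679 0.233 0.055]
[ 0.595 -0.298  0.03 ] [ 0.691 -0.204  0.054]
```

View pics/crop1.png

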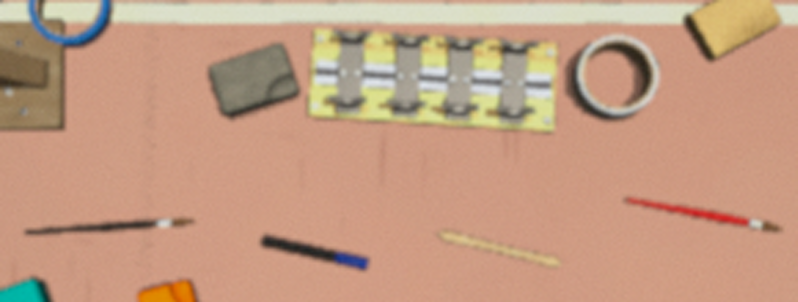

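The crop confirms it. The dark grey block is left of the rail and the tape roll right. The black brush and red brush have their bristles to the right, and the marker's blue cap is on the right. Next I'll measure the wood tool and start toward the black brush: turn −60°, shift (0.19, −0.193).

```bash
python3 - <<'E'
from h import *
c=np.load("top0.npy",allow_pickle=True).item(); im=c["img"]
A=on_plane(c,155+440/2.75,145+234/2.75,.0045);B=on_plane(c,155+560/2.75,145+263/2.75,.0045);D=A-B
print(A,B,(A+B)/2,np.linalg.norm(D),np.degrees(np.arctan2(D[1],D[0])))
E
python3 -m inch '[[0,0,-1,0.47,-0.48,-0.3,0],[0,0,-1,0.47,-0.48,-0.3,0],[0,0,-1,0.47,-0.48,-0.3,0],[0,0,-1,0.47,-0.48,-0.3,0],[0,0,-1,0.47,-0.48,-0.3,0],[0,0,-1,0.47,-0.48,-0.3,0],[0,0,-1,0.47,-0.48,-0.3,0],[0,0,-1,0.47,-0.48,-0.3,0]]' 40
python3 -m inch '[[0,0,-1,0.47,-0.48,-0.3,0],[0,0,-1,0.47,-0.48,-0.3,0],[0,0,0,0,0,0,0],[0,0,0,0,0,0,0],[0,0,0,0,0,0,0],[0,0,0,0,0,0,0],[0,0,0,0,0,0,0],[0,0,0,0,0,0,0]]'
```

```text
[ 0.45559119 -0.04644042  0.0045    ] [ 0.42207273 -0.19014071  0.0045    ] [ 0.43883196 -0.11829056  0.0045    ] 0.1475576515748957 76.87036503695653
time: 0.77
tcp_pos: [0.4226, 0.408, 0.1344]
orientation: [-1.892, -2.508, 0.001]
ft_force: [-0.0, -0.1, -0.0]
grip_width: 0.0428
grip_force: 0.0
time: 1.43
tcp_pos: [0.459, 0.372, 0.1116]
orientation: [-2.135, -2.304, -0.001]
ft_force: [0.2, -0.1, 0.5]
grip_width: 0.0426
grip_force: 0.0
```

```bash
python3 -m inch '[[0,0,0,0.05,-0.05,-0.6,0],[0,0,0,0,0,-0.6,0],[0,0,0,0,0,-0.6,0],[0,0,0,0,0,-0.5,0],[0,0,0,0,0,-0.3,0],[0,0,0,0,0,-0.12,0],[0,0,0,0,0,0,0],[0,0,0,0,0,0,0]]'
python3 -m inch '[[0,0,0,0,0,0,-1],[0,0,0,0,0,0,-1],[0,0,0,0,0,0,-1],[0,0,0,0,0,0,-1],[0,0,0,0,0,0,-1],[0,0,0,0,0,0,-1],[0,0,0,0,0,0,-1],[0,0,0,0,0,0,-1]]'
```

```text
time: 2.1
tcp_pos: [0.4621, 0.3694, 0.0034]
orientation: [2.138, 2.302, 0.002]
ft_force: [-0.1, -0.6, 0.6]
grip_width: 0.0427
grip_force: 0.0
time: 2.77
tcp_pos: [0.4623, 0.3694, 0.0037]
orientation: [-2.138, -2.302, -0.003]
ft_force: [-0.5, -0.2, 6.5]
grip_width: 0.0085
grip_force: 39.3
```

```bash
python3 -m inch '[[0,0,0,0,0,0.5,-1],[0,0,0,0,0,0.8,-1],[0,0,1,0.3,-0.85,0.15,-1],[0,0,1,0.3,-0.85,0.15,-1],[0,0,1,0.3,-0.85,0.15,-1],[0,0,1,0.3,-0.85,0.15,-1],[0,0,1,0.3,-0.85,0.15,-1],[0,0,1,0.3,-0.85,0.15,-1]]'
python3 -m inch '[[0,0,1,0.3,-0.85,0.15,-1],[0,0,1,0.3,-0.85,0.15,-1],[0,0,1,0.3,-0.85,0.15,-1],[0,0,1,0.3,-0.85,0.15,-1],[0,0,1,0.3,-0.85,0.15,-1],[0,0,1,0.3,-0.85,0,-1],[0,0,1,0.3,-0.85,0,-1],[0,0,0.7,0.2,-0.85,0,-1]]'
python3 -m inch '[[0,0,0,0,-0.5,0,-1],[0,0,0,0,0,0,-1],[0,0,0,0,0,0,-1],[0,0,0,0,0,0,-1],[0,0,0,0,0,0,-1],[0,0,0,0,0,0,-1],[0,0,0,0,0,0,-1],[0,0,0,0,0,0,-1]]'
python3 - <<'E'
from h import *
for n in("scene","top"):
    c=read_camera(n);np.save(f"{n}1.npy",c,allow_pickle=True)
    u,v=map(int,proj(c,state()["tcp_pos"])); r=c["img"][max(v-75,0):v+75,max(u-100,0):u+100]
    r=cv2.resize(r,(400,300),interpolation=cv2.INTER_CUBIC); locals()
    if n=="scene":a=r
cv2.imwrite("pics/b1.png",np.hstack([a,r])); print(u,v)
E
```

```text
time: 3.43
tcp_pos: [0.534, 0.1631, 0.0911]
orientation: [1.314, 2.853, 0.001]
ft_force: [0.2, 0.2, -0.2]
grip_width: 0.0087
grip_force: 39.4
time: 4.1
tcp_pos: [0.6265, -0.1088, 0.1209]
orientation: [0.089, 3.139, 0.0]
ft_force: [0.2, 0.3, -0.5]
grip_width: 0.0085
grip_force: 39.3
time: 4.77
tcp_pos: [0.6258, -0.1262, 0.1206]
orientation: [0.096, 3.14, 0.0]
ft_force: [0.4, 0.2, -0.5]
grip_width: 0.0084
grip_force: 39.3
343 172
```

View pics/b1.png

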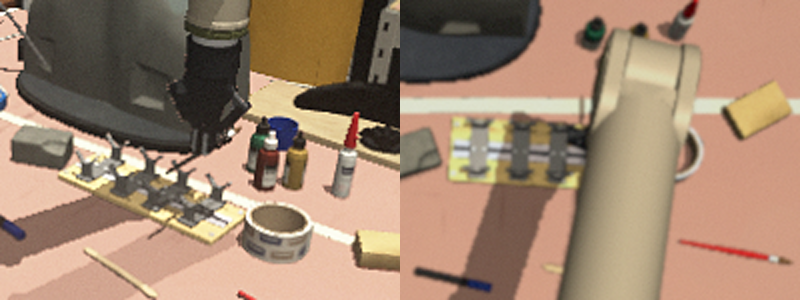

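The brush is held level and roughly over cradle 4: the scene crop shows its handle running across the rail near (180,160). The top view is hidden by the arm. Lowering now.

```bash
python3 -m inch '[[0,0,0.05,0.05,-0.1,-0.4,-1],[0,0,0,0,0,-0.5,-1],[0,0,0,0,0,-0.4,-1],[0,0,0,0,0,-0.3,-1],[0,0,0,0,0,-0.15,-1],[0,0,0,0,0,-0.05,-1],[0,0,0,0,0,0,-1],[0,0,0,0,0,0,-1]]'
python3 - <<'E'
from h import *
c=read_camera("scene")
u,v=map(int,proj(c,state()["tcp_pos"])); r=c["img"][v-60:v+60,u-80:u+80]
cv2.imwrite("pics/b2.png",cv2.resize(r,None,fx=4,fy=4,interpolation=cv2.INTER_CUBIC))
E
```

```text
time: 5.53
tcp_pos: [0.6284, -0.1313, 0.0494]
orientation: [0.09, 3.139, -0.0]
ft_force: [-0.3, 0.2, -0.2]
grip_width: 0.0084
grip_force: 39.3
```

View pics/b2.png

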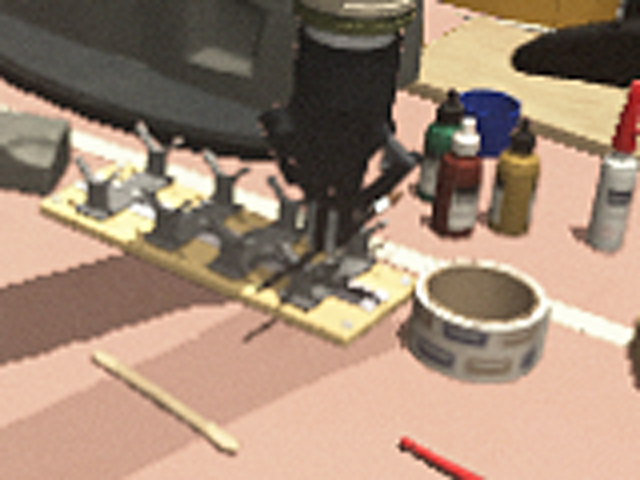

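The brush runs from (250,295) to (395,195) in this crop. I'll check that against cradle 4's projected forks before lowering further.

```bash
python3 - <<'E'
from h import *
c=read_camera("scene"); p=state()["tcp_pos"]
u0,v0=map(int,proj(c,p)); f=lambda X:((np.array(proj(c,X))-[u0-80,v0-60])*4).round(0)
for X in [(.679,-.117,.056),(.677,-.148,.056),(.599,-.114,.055),(.598,-.145,.055),(.599,-.1296,.044),(.678,-.1325,.044)]: print("tip/notch",f(X))
for s in (-.105,0,.105): print("brush exp",f(np.array(p)+[.0117+s*.998,-.0007-s*.056,.002]))
print(p)
E
```

```text
tip/notch [339. 206.]
tip/notch [373. 219.]
tip/notch [283. 245.]
tip/notch [319. 259.]
tip/notch [300. 265.]
tip/notch [354. 226.]
brush exp [252. 289.]
brush exp [331. 236.]
brush exp [401. 189.]
[ 0.62839804 -0.13124744  0.04950659]
```

It matches: the brush passes over both notches. Lowering onto them, releasing, and lifting.

```bash
python3 -m inch '[[0,0,0,0,0,-0.06,-1],[0,0,0,0,0,-0.05,-1],[0,0,0,0,0,0,-1],[0,0,0,0,0,0,-0.7],[0,0,0,0,0,0,-0.5],[0,0,0,0,0,0,-0.35],[0,0,0,0,0,0,-0.35],[0,0,0,0,0,0,-0.35]]'
python3 -m inch '[[0,0,0,0,0,0.2,-0.35],[0,0,0,0,0,0.5,-0.35],[0,0,0,0,0,0.8,-0.35],[0,0,-1,-0.2,-0.6,0.5,-0.35],[0,0,-1,-0.4,-0.8,0,-0.35],[0,0,-1,-0.4,-0.8,0,0],[0,0,-1,-0.4,-0.8,0,0],[0,0,-1,-0.4,-0.8,0,0]]'
```

```text
time: 6.3
tcp_pos: [0.6275, -0.1311, 0.0437]
orientation: [-0.09, -3.14, 0.0]
ft_force: [-0.4, -0.4, -0.8]
grip_width: 0.0279
grip_force: 0.0
time: 6.97
tcp_pos: [0.555, -0.2845, 0.125]
orientation: [0.906, 3.007, 0.0]
ft_force: [0.8, -0.6, 0.2]
grip_width: 0.0425
grip_force: 0.0
```

```bash
python3 -m inch '[[0,0,-1,-0.16,-0.15,0,0],[0,0,-1,-0.16,-0.15,0,0],[0,0,-1,-0.16,-0.15,0,0],[0,0,-1,-0.16,-0.15,0,0],[0,0,-1,-0.16,-0.15,-0.1,0],[0,0,-1,-0.16,-0.15,-0.1,0],[0,0,-1,-0.16,-0.15,-0.1,0],[0,0,-1,-0.16,-0.15,-0.1,0]]'
python3 -m inch '[[0,0,-1,-0.16,-0.15,-0.1,0],[0,0,-1,-0.16,-0.15,-0.1,0],[0,0,-1,0,0,-0.1,0],[0,0,-0.2,0,0,0,0],[0,0,0,0,0,0,0],[0,0,0,0,0,0,0],[0,0,0,0,0,0,0],[0,0,0,0,0,0,0]]'
python3 - <<'E'
from h import *
c=read_camera("top");np.save("top2.npy",c,allow_pickle=True)
cv2.imwrite("pics/t2.png",cv2.resize(c["img"][140:250,250:450],None,fx=4,fy=4,interpolation=cv2.INTER_CUBIC))
f=lambda X:((np.array(proj(c,X))-[250,140])*4).round(0)
print([f(X) for X in [(.639-.105,-.131+.006,.05),(.639,-.131,.05),(.639+.105,-.131-.006,.05)]])
E
```

```text
time: 7.63
tcp_pos: [0.5043, -0.3314, 0.1085]
orientation: [2.052, 2.379, 0.001]
ft_force: [-0.7, 0.4, 0.3]
grip_width: 0.0434
grip_force: 0.0
time: 8.3
tcp_pos: [0.4921, -0.343, 0.0964]
orientation: [2.412, 2.012, 0.001]
ft_force: [-0.8, -0.3, 1.0]
grip_width: 0.0428
grip_force: 0.0
[array([361., 260.]), array([368., 132.]), array([374.,   7.])]
```

View pics/t2.png

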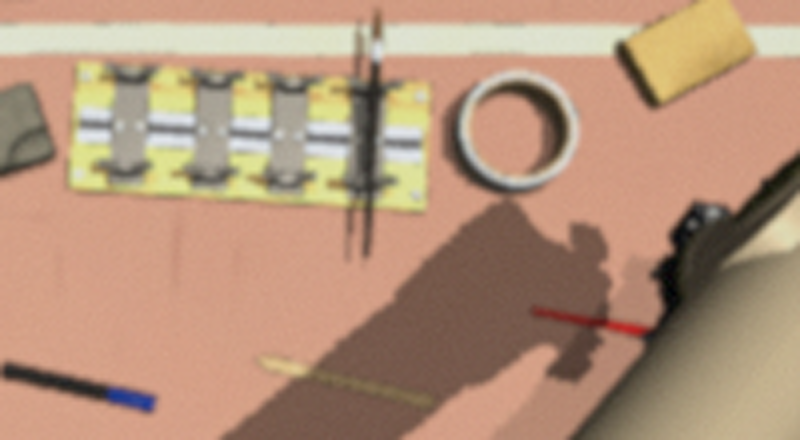

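The black brush lies in cradle 4 from (366,257) to (377,10), centred within about 3 mm. Next I'll pick the red brush.

```bash
python3 -m inch '[[0,0,0,-0.17,-0.17,-0.3,0],[0,0,0,0,0,-0.6,0],[0,0,0,0,0,-0.6,0],[0,0,0,0,0,-0.5,0],[0,0,0,0,0,-0.25,0],[0,0,0,0,0,-0.08,0],[0,0,0,0,0,0,0],[0,0,0,0,0,0,0]]'
python3 -m inch '[[0,0,0,0,0,0,-1],[0,0,0,0,0,0,-1],[0,0,0,0,0,0,-1],[0,0,0,0,0,0,-1],[0,0,0,0,0,0,-1],[0,0,0,0,0,0,-1],[0,0,0,0,0,0,-1],[0,0,0,0,0,0,-1]]'
```

```text
time: 9.02
tcp_pos: [0.4851, -0.3507, 0.0036]
orientation: [2.414, 2.009, 0.0]
ft_force: [0.8, -0.1, 0.1]
grip_width: 0.0428
grip_force: 0.0
time: 9.68
tcp_pos: [0.4856, -0.3504, 0.004]
orientation: [2.413, 2.009, 0.001]
ft_force: [-1.1, 0.9, 6.7]
grip_width: 0.0099
grip_force: 39.3
```

```bash
python3 -m inch '[[0,0,0,0,0,0.5,-1],[0,0,0,0,0,0.8,-1],[0,0,1,0.23,0.44,0.3,-1],[0,0,1,0.23,0.44,0.3,-1],[0,0,1,0.23,0.44,0.3,-1],[0,0,1,0.23,0.44,0.3,-1],[0,0,1,0.23,0.44,0.3,-1],[0,0,1,0.23,0.44,0.2,-1]]'
python3 -m inch '[[0,0,1,0.23,0.44,0,-1],[0,0,1,0.23,0.44,0,-1],[0,0,1,0.23,0.44,0,-1],[0,0,1,0.23,0.44,0,-1],[0,0,1,0.23,0.44,0,-1],[0,0,1,0.23,0.44,0,-1],[0,0,1,0.23,0.44,0,-1],[0,0,1,0.23,0.44,0,-1]]'
python3 -m inch '[[0,0,1,0.23,0.44,0,-1],[0,0,1,0.23,0.44,0,-1],[0,0,0.2,0,0,0,-1],[0,0,0,0,0,0,-1],[0,0,0,0,0,0,-1],[0,0,0,0,0,0,-1],[0,0,0,0,0,0,-1],[0,0,0,0,0,0,-1]]'
```

```text
time: 10.35
tcp_pos: [0.5408, -0.2437, 0.1245]
orientation: [1.668, 2.66, 0.001]
ft_force: [0.9, -0.4, 0.6]
grip_width: 0.01
grip_force: 39.3
time: 11.02
tcp_pos: [0.614, -0.1027, 0.1231]
orientation: [0.442, 3.11, -0.0]
ft_force: [0.2, -0.5, 0.3]
grip_width: 0.0097
grip_force: 39.3
time: 11.68
tcp_pos: [0.6318, -0.0694, 0.123]
orientation: [-0.093, -3.14, 0.001]
ft_force: [0.3, -0.1, 0.8]
grip_width: 0.0096
grip_force: 39.3
```

```bash
python3 -m inch '[[0,0,0,0.04,0.12,-0.3,-1],[0,0,0,0,0,-0.5,-1],[0,0,0,0,0,-0.5,-1],[0,0,0,0,0,-0.3,-1],[0,0,0,0,0,-0.15,-1],[0,0,0,0,0,-0.05,-1],[0,0,0,0,0,0,-1],[0,0,0,0,0,0,-1]]'
python3 - <<'E'
from h import *
c=read_camera("scene"); p=state()["tcp_pos"]
u0,v0=map(int,proj(c,p)); f=lambda X:((np.array(proj(c,X))-[u0-80,v0-60])*4).round(0)
r=c["img"][v0-60:v0+60,u0-80:u0+80]
cv2.imwrite("pics/r2.png",cv2.resize(r,None,fx=4,fy=4,interpolation=cv2.INTER_CUBIC))
for X in [(.603,-.0635,.044),(.682,-.068,.044)]: print("notch",f(X))
for s in (-.095,0,.095): print("brush exp",f(np.array(p)+[.0095+s*.998,-.0005-s*.056,.002]))
E
```

```text
time: 12.35
tcp_pos: [0.6344, -0.0637, 0.0518]
orientation: [0.09, 3.139, -0.0]
ft_force: [-0.2, -0.3, 0.1]
grip_width: 0.0097
grip_force: 39.3
notch [299. 266.]
notch [357. 231.]
brush exp [256. 280.]
brush exp [329. 235.]
brush exp [395. 195.]
```

View pics/r2.png

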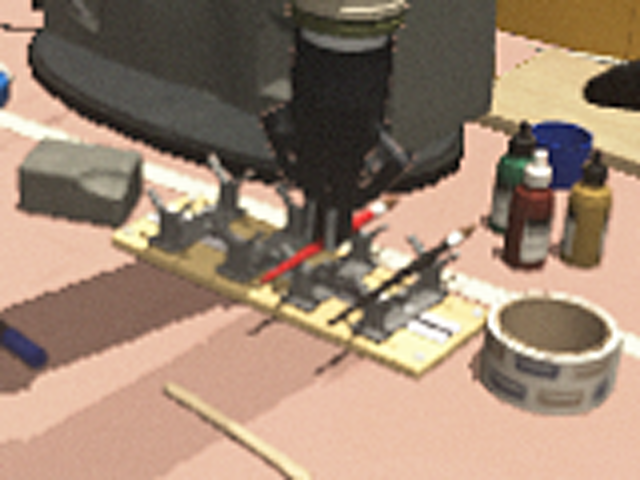

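The red brush runs from (258,282) to (390,200), on the expected line over cradle 3, and the black brush is seated in cradle 4. Lowering and releasing the red one, then heading for the wood tool.

```bash
python3 -m inch '[[0,0,0,0,-0.03,-0.08,-1],[0,0,0,0,0,-0.08,-1],[0,0,0,0,0,0,-1],[0,0,0,0,0,0,-0.7],[0,0,0,0,0,0,-0.5],[0,0,0,0,0,0,-0.35],[0,0,0,0,0,0,-0.35],[0,0,0,0,0,0,-0.35]]'
python3 -m inch '[[0,0,0,0,0,0.2,-0.35],[0,0,0,0,0,0.5,-0.35],[0,0,0,0,0,0.8,-0.35],[0,0,-1,-0.4,-0.1,0.4,-0.35],[0,0,-1,-0.4,-0.1,0,-0.35],[0,0,-1,-0.4,-0.1,0,0],[0,0,-1,-0.4,-0.1,0,0],[0,0,-1,-0.4,-0.1,0,0]]'
python3 -m inch '[[0,0,-1,-0.35,-0.1,0,0],[0,0,-1,-0.35,-0.1,0,0],[0,0,-1,-0.35,-0.1,0,0],[0,0,-1,-0.35,-0.1,0,0],[0,0,-1,-0.3,-0.1,-0.1,0],[0,0,-1,-0.3,-0.1,-0.1,0],[0,0,-1,-0.3,-0.1,-0.1,0],[0,0,-1,-0.3,-0.1,-0.1,0]]'
```

```text
time: 13.07
tcp_pos: [0.6335, -0.0648, 0.0441]
orientation: [-0.09, -3.14, 0.0]
ft_force: [-0.3, -0.4, -0.0]
grip_width: 0.0281
grip_force: 0.0
time: 13.73
tcp_pos: [0.5531, -0.0849, 0.1212]
orientation: [0.907, 3.007, 0.001]
ft_force: [1.0, -0.5, 0.0]
grip_width: 0.0426
grip_force: 0.0
time: 14.4
tcp_pos: [0.4493, -0.117, 0.1049]
orientation: [2.052, 2.379, 0.001]
ft_force: [0.1, 0.2, 0.5]
grip_width: 0.0424
grip_force: 0.0
```

```bash
python3 -m inch '[[0,0,-1,-0.1,0,0,0],[0,0,-1,0,0,0,0],[0,0,-1,0,0,0,0],[0,0,-0.6,0,0,0,0],[0,0,0,0,0,0,0],[0,0,0,0,0,0,0],[0,0,0,0,0,0,0],[0,0,0,0,0,0,0]]'
```

```text
time: 15.07
tcp_pos: [0.4458, -0.1168, 0.1046]
orientation: [2.455, 1.961, 0.0]
ft_force: [-0.2, -0.6, -0.1]
grip_width: 0.0426
grip_force: 0.0
```

```bash
python3 -m inch '[[0,0,0,-0.17,-0.03,-0.4,0],[0,0,0,0,0,-0.6,0],[0,0,0,0,0,-0.6,0],[0,0,0,0,0,-0.6,0],[0,0,0,0,0,-0.3,0],[0,0,0,0,0,-0.06,0],[0,0,0,0,0,0,0],[0,0,0,0,0,0,0]]'
python3 -m inch '[[0,0,0,0,0,0,-1],[0,0,0,0,0,0,-1],[0,0,0,0,0,0,-1],[0,0,0,0,0,0,-1],[0,0,0,0,0,0,-1],[0,0,0,0,0,0,-1],[0,0,0,0,0,0,-1],[0,0,0,0,0,0,-1]]'
```

```text
time: 15.73
tcp_pos: [0.4394, -0.1182, 0.0028]
orientation: [2.456, 1.958, 0.001]
ft_force: [0.1, -0.7, -0.1]
grip_width: 0.0425
grip_force: 0.0
time: 16.4
tcp_pos: [0.4396, -0.118, 0.0029]
orientation: [2.456, 1.958, 0.002]
ft_force: [0.0, -0.0, 6.7]
grip_width: 0.0104
grip_force: 39.3
```

```bash
python3 -m inch '[[0,0,0,0,0,0.5,-1],[0,0,0,0,0,0.8,-1],[0,0,1,0.32,0.18,0.3,-1],[0,0,1,0.32,0.18,0.3,-1],[0,0,1,0.32,0.18,0.3,-1],[0,0,1,0.32,0.18,0.3,-1],[0,0,1,0.32,0.18,0.3,-1],[0,0,1,0.32,0.18,0.2,-1]]'
python3 -m inch '[[0,0,1,0.32,0.18,0,-1],[0,0,1,0.32,0.18,0,-1],[0,0,1,0.32,0.18,0,-1],[0,0,1,0.32,0.18,0,-1],[0,0,1,0.32,0.18,0,-1],[0,0,1,0.32,0.18,0,-1],[0,0,1,0.32,0.18,0,-1],[0,0,1,0.32,0.18,0,-1]]'
python3 -m inch '[[0,0,1,0.32,0.18,0,-1],[0,0,1,0.32,0.18,0,-1],[0,0,0.6,0,0,0,-1],[0,0,0,0,0,0,-1],[0,0,0,0,0,0,-1],[0,0,0,0,0,0,-1],[0,0,0,0,0,0,-1],[0,0,0,0,0,0,-1]]'
```

```text
time: 17.07
tcp_pos: [0.5166, -0.0744, 0.1234]
orientation: [1.724, 2.625, 0.001]
ft_force: [1.1, 0.4, 0.0]
grip_width: 0.0109
grip_force: 39.4
time: 17.73
tcp_pos: [0.6185, -0.0167, 0.1219]
orientation: [-0.507, -3.1, 0.0]
ft_force: [-0.6, -0.3, -0.5]
grip_width: 0.0104
grip_force: 39.4
time: 18.4
tcp_pos: [0.6435, -0.0031, 0.1222]
orientation: [0.092, 3.14, -0.0]
ft_force: [0.6, 0.3, 0.1]
grip_width: 0.0106
grip_force: 39.4
```

```bash
python3 -m inch '[[0,0,0,0.06,0.04,-0.3,-1],[0,0,0,0,0,-0.5,-1],[0,0,0,0,0,-0.5,-1],[0,0,0,0,0,-0.3,-1],[0,0,0,0,0,-0.12,-1],[0,0,0,0,0,-0.04,-1],[0,0,0,0,0,0,-1],[0,0,0,0,0,0,-1]]'
python3 -m inch '[[0,0,0,0,0,-0.05,-1],[0,0,0,0,0,-0.05,-1],[0,0,0,0,0,0,-1],[0,0,0,0,0,0,-1],[0,0,0,0,0,0,-1],[0,0,0,0,0,0,-1],[0,0,0,0,0,0,-1],[0,0,0,0,0,0,-1]]'
```

```text
time: 19.07
tcp_pos: [0.6469, -0.0012, 0.0527]
orientation: [0.09, 3.139, 0.0]
ft_force: [0.0, -0.2, -0.7]
grip_width: 0.0101
grip_force: 39.4
time: 19.73
tcp_pos: [0.6461, -0.0011, 0.0478]
orientation: [0.09, 3.14, -0.0]
ft_force: [0.5, -0.1, 0.1]
grip_width: 0.0105
grip_force: 39.4
```

```bash
python3 - <<'E'
from h import *
c=read_camera("scene"); p=state()["tcp_pos"]
u0,v0=map(int,proj(c,p)); f=lambda X:((np.array(proj(c,X))-[u0-80,v0-60])*4).round(0)
r=c["img"][v0-60:v0+60,u0-80:u0+80]
cv2.imwrite("pics/w2.png",cv2.resize(r,None,fx=4,fy=4,interpolation=cv2.INTER_CUBIC))
for s in (-.075,0,.075): print("exp",f(np.array([.6465,-.0015,.0485])+[s*.998,-s*.056,0]))
E
```

```text
exp [265. 273.]
exp [323. 240.]
exp [377. 210.]
```

View pics/w2.png

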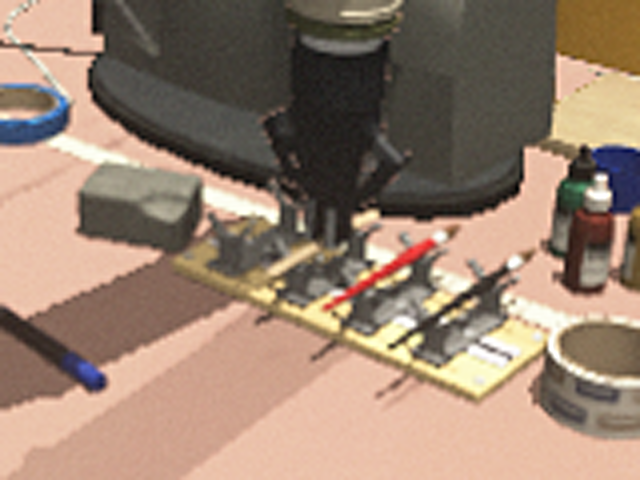

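The wood tool lies from (270,275) to (378,213), in line with cradle 2, and red and black are seated. Releasing, then going to the marker.

```bash
python3 -m inch '[[0,0,0,0,0,-0.05,-1],[0,0,0,0,0,0,-1],[0,0,0,0,0,0,-0.7],[0,0,0,0,0,0,-0.5],[0,0,0,0,0,0,-0.35],[0,0,0,0,0,0,-0.35],[0,0,0,0,0,0,-0.35],[0,0,0,0,0,0,-0.35]]'
python3 -m inch '[[0,0,0,0,0,0.2,-0.35],[0,0,0,0,0,0.5,-0.35],[0,0,0,0,0,0.8,-0.35],[0,0,-1,-0.32,0.16,0.4,-0.35],[0,0,-1,-0.32,0.16,0,-0.35],[0,0,-1,-0.32,0.16,0,0],[0,0,-1,-0.32,0.16,0,0],[0,0,-1,-0.32,0.16,0,0]]'
python3 -m inch '[[0,0,-1,-0.32,0.16,0,0],[0,0,-1,-0.32,0.16,0,0],[0,0,-1,-0.32,0.16,0,0],[0,0,-1,-0.32,0.16,0,0],[0,0,-1,-0.32,0.16,0,0],[0,0,-1,-0.32,0.16,-0.1,0],[0,0,-1,-0.32,0.16,-0.1,0],[0,0,-1,-0.32,0.16,-0.1,0]]'
python3 -m inch '[[0,0,-1,-0.1,0.16,0,0],[0,0,-1,0,0.16,0,0],[0,0,-1,0,0,0,0],[0,0,-0.5,0,0,0,0],[0,0,0,0,0,0,0],[0,0,0,0,0,0,0],[0,0,0,0,0,0,0],[0,0,0,0,0,0,0]]'
python3 - <<'E'
from h import *
c=read_camera("top"); im=c["img"]
cv2.imwrite("pics/t3.png",cv2.resize(im[140:255,220:420],None,fx=4,fy=4,interpolation=cv2.INTER_CUBIC))
f=lambda X:((np.array(proj(c,X))-[220,140])*4).round(0)
for n,(x,y),L in [("c1",(.649,.0645),.065),("c2",(.6465,-.0015),.075),("c3",(.643,-.066),.095),("c4",(.639,-.131),.105)]: print(n,f((x-L,y+.056*L,.05)),f((x+L,y-.056*L,.05)))
E
```

```text
time: 20.45
tcp_pos: [0.646, -0.001, 0.0454]
orientation: [-0.089, -3.14, 0.0]
ft_force: [0.6, 0.9, -0.1]
grip_width: 0.0275
grip_force: 0.0
time: 21.12
tcp_pos: [0.5817, 0.0312, 0.1225]
orientation: [0.907, 3.007, 0.001]
ft_force: [0.2, -0.5, -0.5]
grip_width: 0.0427
grip_force: 0.0
time: 21.78
tcp_pos: [0.4793, 0.0824, 0.1103]
orientation: [2.052, 2.379, 0.002]
ft_force: [-0.2, -0.2, -0.0]
grip_width: 0.0428
grip_force: 0.0
time: 22.45
tcp_pos: [0.4758, 0.0948, 0.1099]
orientation: [-2.445, -1.973, -0.001]
ft_force: [-0.4, -0.4, 0.3]
grip_width: 0.0426
grip_force: 0.0
c1 [242. 197.] [253.  41.]
c2 [323. 213.] [334.  33.]
c3 [401. 242.] [414.  14.]
c4 [481. 260.] [494.   7.]
```

View pics/t3.png

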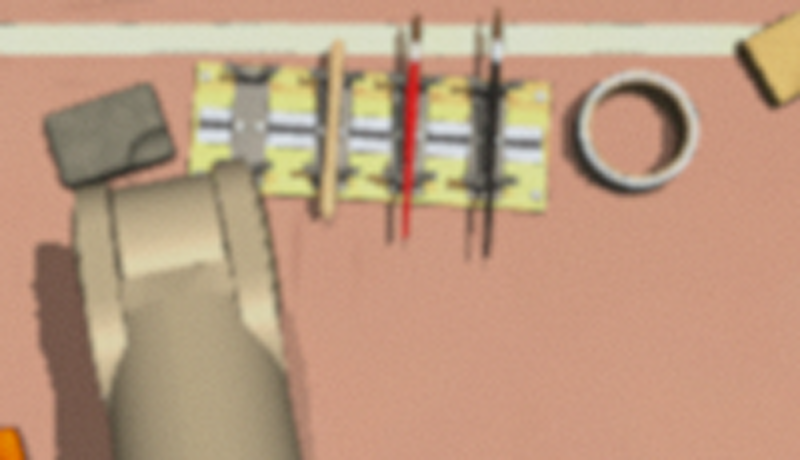

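Wood (327,215)–(337,42), red and black all lie in their cradles. Lining up over the marker next.

```bash
python3 -m inch '[[0,0,0,-0.27,0.07,0,0],[0,0,0,-0.27,0.07,-0.1,0],[0,0,0,-0.27,0.07,-0.2,0],[0,0,0,-0.24,0.07,-0.2,0],[0,0,0,0,0,-0.3,0],[0,0,0,0,0,0,0],[0,0,0,0,0,0,0],[0,0,0,0,0,0,0]]'
```

```text
time: 23.17
tcp_pos: [0.4339, 0.106, 0.0782]
orientation: [2.446, 1.971, 0.001]
ft_force: [-0.2, -0.6, 0.1]
grip_width: 0.043
grip_force: 0.0
```

```bash
python3 -m inch '[[0,0,0,0,0,-0.4,0],[0,0,0,0,0,-0.5,0],[0,0,0,0,0,-0.5,0],[0,0,0,0,0,-0.3,0],[0,0,0,0,0,-0.15,0],[0,0,0,0,0,0,0],[0,0,0,0,0,0,0],[0,0,0,0,0,0,0]]'
python3 -m inch '[[0,0,0,0,0,0,-1],[0,0,0,0,0,0,-1],[0,0,0,0,0,0,-1],[0,0,0,0,0,0,-1],[0,0,0,0,0,0,-1],[0,0,0,0,0,0,-1],[0,0,0,0,0,0,-1],[0,0,0,0,0,0,-1]]'
```

```text
time: 23.83
tcp_pos: [0.4346, 0.1063, 0.0047]
orientation: [2.446, 1.971, 0.003]
ft_force: [0.7, 0.3, 0.7]
grip_width: 0.0426
grip_force: 0.0
time: 24.5
tcp_pos: [0.4342, 0.1063, 0.0044]
orientation: [2.446, 1.971, 0.002]
ft_force: [-0.7, -0.5, 5.9]
grip_width: 0.013
grip_force: 39.0
```

```bash
python3 -m inch '[[0,0,0,0,0,0.5,-1],[0,0,0,0,0,0.8,-1],[0,0,1,0.34,-0.07,0.3,-1],[0,0,1,0.34,-0.07,0.3,-1],[0,0,1,0.34,-0.07,0.3,-1],[0,0,1,0.34,-0.07,0.3,-1],[0,0,1,0.34,-0.07,0.3,-1],[0,0,1,0.34,-0.07,0.2,-1]]'
python3 -m inch '[[0,0,1,0.34,-0.07,0,-1],[0,0,1,0.34,-0.07,0,-1],[0,0,1,0.34,-0.07,0,-1],[0,0,1,0.34,-0.07,0,-1],[0,0,1,0.34,-0.07,0,-1],[0,0,1,0.34,-0.07,0,-1],[0,0,1,0.34,-0.07,0,-1],[0,0,1,0.34,-0.07,0,-1]]'
python3 -m inch '[[0,0,1,0.32,-0.05,0,-1],[0,0,1,0.32,0,0,-1],[0,0,0.5,0,0,0,-1],[0,0,0,0,0,0,-1],[0,0,0,0,0,0,-1],[0,0,0,0,0,0,-1],[0,0,0,0,0,0,-1],[0,0,0,0,0,0,-1]]'
```

```text
time: 25.17
tcp_pos: [0.5163, 0.0892, 0.1251]
orientation: [1.71, 2.635, 0.002]
ft_force: [0.1, -0.1, -0.9]
grip_width: 0.0129
grip_force: 39.3
time: 25.83
tcp_pos: [0.6246, 0.0667, 0.1237]
orientation: [-0.491, -3.103, 0.0]
ft_force: [1.0, 0.6, 0.1]
grip_width: 0.0133
grip_force: 39.2
time: 26.5
tcp_pos: [0.6495, 0.065, 0.1239]
orientation: [0.091, 3.14, -0.0]
ft_force: [0.0, 0.2, 0.3]
grip_width: 0.0129
grip_force: 39.2
```

```bash
python3 -m inch '[[0,0,0,0,0,-0.3,-1],[0,0,0,0,0,-0.5,-1],[0,0,0,0,0,-0.5,-1],[0,0,0,0,0,-0.3,-1],[0,0,0,0,0,-0.12,-1],[0,0,0,0,0,-0.04,-1],[0,0,0,0,0,0,-1],[0,0,0,0,0,0,-1]]'
python3 -m inch '[[0,0,0,0,0,-0.05,-1],[0,0,0,0,0,-0.05,-1],[0,0,0,0,0,-0.02,-1],[0,0,0,0,0,0,-1],[0,0,0,0,0,0,-1],[0,0,0,0,0,0,-1],[0,0,0,0,0,0,-1],[0,0,0,0,0,0,-1]]'
python3 - <<'E'
from h import *
c=read_camera("scene"); p=state()["tcp_pos"]
u0,v0=map(int,proj(c,p)); f=lambda X:((np.array(proj(c,X))-[u0-80,v0-60])*4).round(0)
r=c["img"][v0-60:v0+60,u0-80:u0+80]
cv2.imwrite("pics/m2.png",cv2.resize(r,None,fx=4,fy=4,interpolation=cv2.INTER_CUBIC))
for s in (-.065,0,.065): print("exp",f(np.array([.6495,.0645,.0515])+[s*.998,-s*.056,0]))
E
```

```text
time: 27.17
tcp_pos: [0.6504, 0.0649, 0.0543]
orientation: [0.09, 3.139, 0.0]
ft_force: [-0.8, -0.5, 0.9]
grip_width: 0.0133
grip_force: 39.2
time: 27.83
tcp_pos: [0.6501, 0.0652, 0.049]
orientation: [0.089, 3.139, 0.001]
ft_force: [0.6, 1.5, 4.1]
grip_width: 0.0131
grip_force: 39.6
exp [271. 266.]
exp [322. 239.]
exp [369. 214.]
```

View pics/m2.png

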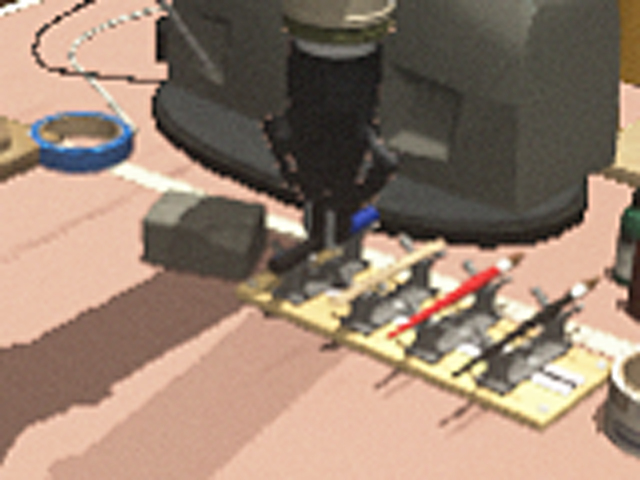

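The marker sits on the notch floors (4 N up), running from (275,265) to (375,218) as expected. Releasing and retreating.

```bash
python3 -m inch '[[0,0,0,0,0,0,-0.7],[0,0,0,0,0,0,-0.5],[0,0,0,0,0,0,-0.35],[0,0,0,0,0,0,-0.35],[0,0,0,0,0,0,-0.35],[0,0,0,0,0,0,-0.35],[0,0,0,0,0,0,-0.35],[0,0,0,0,0,0,-0.35]]'
python3 -m inch '[[0,0,0,0,0,0.2,-0.35],[0,0,0,0,0,0.5,-0.35],[0,0,0,0,0,0.8,-0.35],[0,0,0,0,0,0.8,-0.35],[0,0,0,-0.6,0.2,0.2,-0.35],[0,0,0,-0.6,0.6,0,-0.35],[0,0,0,-0.4,0.8,0,-0.35],[0,0,0,-0.4,0.8,0,-0.35]]'
python3 -m inch '[[0,0,0,-0.3,0.9,0,-0.35],[0,0,0,-0.3,0.9,0,-0.35],[0,0,0,-0.3,0.9,0,-0.35],[0,0,0,-0.3,0.9,0,-0.35],[0,0,0,0,0.9,0,-0.35],[0,0,0,0,0.5,0,-0.35],[0,0,0,0,0,0,-0.35],[0,0,0,0,0,0,-0.35]]'
python3 - <<'E'
from h import *
c=read_camera("top"); im=c["img"]; P=cloud(c)
cv2.imwrite("pics/t4.png",cv2.resize(im[140:255,220:420],None,fx=4,fy=4,interpolation=cv2.INTER_CUBIC))
for (u,v) in [(247,174),(379,173)]:
    zz=P[v-20:v+20,u-22:u+22]; mm=(zz[...,2]>.03)&(zz[...,2]<.06); print(zz[mm].min(0),zz[mm].max(0))
E
```

```text
time: 28.55
tcp_pos: [0.6496, 0.0647, 0.0484]
orientation: [-0.09, -3.14, 0.0]
ft_force: [1.0, 0.3, 0.2]
grip_width: 0.0279
grip_force: 0.0
time: 29.22
tcp_pos: [0.5692, 0.1608, 0.1499]
orientation: [0.093, 3.139, 0.0]
ft_force: [1.0, 1.1, -0.8]
grip_width: 0.0279
grip_force: 0.0
time: 29.88
tcp_pos: [0.521, 0.3623, 0.1488]
orientation: [-0.085, -3.14, -0.0]
ft_force: [0.2, -0.7, 0.6]
grip_width: 0.028
grip_force: 0.0
[0.59531644 0.12697173 0.03022194] [0.67869495 0.23288783 0.05717608]
[ 0.59582398 -0.2982951   0.03000271] [ 0.69159598 -0.20439857  0.05637875]
```

View pics/t4.png

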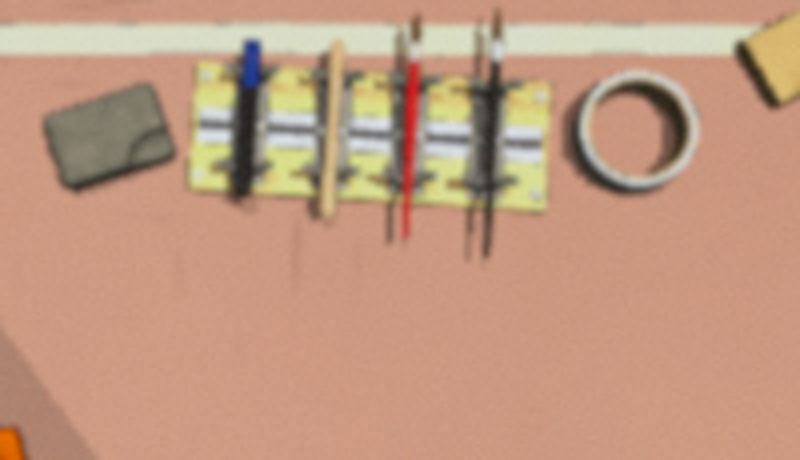

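The marker (252,42)–(242,197), wood, red and black all lie in cradles 1 to 4 and are centred. The clay and tape haven't moved. Handing in.

```bash
python3 -c "
from cell import sign_off
print(sign_off())"
```

```text
the job is handed in; nothing more can be done
None
```

I laid the marker, wood tool, red brush and black brush in cradles 1 to 4, shortest next to the clay. The last picture showed each centred in its forks and the clay and tape unmoved; I handed the job in at about 30 s, and no verdict came back.

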